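# Re-index the mitre fence by one hole

## Task

The mitre fence on the bench is locked square by a spring index pin with a big pull ring. Hook a fingertip through the ring and under its top (do not pinch it), lift the pin out of its hole, swing the arm by its ring exactly one hole towards the side where the long board blank lies, and let the pin drop fully home in that hole. Do not swing on to the second hole, and leave everything else on the bench where it is.

Things in the scene. Friction and masses are not known exactly. Their poses are not given: they have to be found in the camera images.
- mitre_base: Fixed steel base plate of the mitre fence, 265 x 300 x 8 mm. Origin: on the arm's pivot axis, at bench height; its -x axis points roughly to the robot, +y to the robot's left, z up. An aluminium index arc (top 22 mm above the bench) lies 170 mm from the pivot on the -x side, with five square 13 mm holes at -30, -15, 0, 15, 30 degrees from -x (positive towards +y).
- mitre_arm (a joint): Angle of the low grey swing arm (top 36 mm above the bench; it points from pivot to pin; a wooden fence 340 mm long, 82 mm high stands crosswise behind the pivot). Rad; 0: pin in the middle hole (start); positive: ring end swings to the base's +y. One hole is 0.262 (45 mm at the ring); range +-0.62. With the pin out about 1 N at the ring turns it; it stays where left.
- index_pin (a joint): Lift of the round-ended 10 mm spring pin (m): 0 fully home (start), range 0 to 0.030. About 7 N starts it, 10 N holds it at 0.020. Raised more than 0.012 it clears its hole. Let go off a hole, it rests on the arc at about 0.012; let go over a hole (within about 4 mm), it springs home.
- ring_mid (a point): Centre of the steel pull ring on the pin, 109 mm above the bench with the pin home, 153 mm from the pivot. Fixed to the pin, it leans back 30 degrees towards the pivot, so its opening faces outwards along the arm and 30 degrees upwards. Inside diameter 60 mm, bar 8 mm. Below it the pin's housing ends 60 mm above the bench; before and behind the ring, above the arm, all is free.
- board_mid (a point): Centre of the long board blank, plain light wood, 220 x 75 x 26 mm, loose, lying flat beside the mitre fence, roughly lengthwise to the robot, on one side of it; the hand router plane lies on the other.
- router_plane: Loose hand router plane: black sole 75 x 170 x 12 mm with two round wooden knobs (to 57 mm high) and a steel cutter post (to 82 mm). Origin: centre of its underside. Leave alone.
- hammer: Loose hammer lying on the bench, 260 mm long. Leave alone.
- screwdriver: Loose wooden-handled screwdriver, 200 mm long, lying on the bench. Leave alone.
- glue: Loose standing glue bottle, 60 mm across, 150 mm high. Origin: centre of its underside. Leave alone.
- screw_jar: Loose glass jar, 64 mm across, 80 mm high. Origin: centre of its underside. Leave alone.
- offcut: Loose wooden offcut, 55 x 42 x 30 mm. Origin: centre of its underside. Leave alone.
- dust_brush: Loose bench brush, 220 mm long. Leave alone.

How it is judged:
By the outcome, as a careful person would: the job done as asked, in the order asked, and still so for the second after the job is handed in, with the robot touching nothing.
It also fails if it takes over 43 s, if anything falls off the work surface, if the arm or the gripper's body presses on something with over 40 N, if the wrist force passes 120 N, or if a joint passes its speed limit or range.

## Robot

A 6-joint arm with a two-finger parallel gripper is mounted at the origin on the work surface. World frame = base frame: x ahead of the robot, y to its left, z up, the work surface at z = 0. Lengths are in m, angles in degrees, forces in N, time in s.
With the tool pointing down it reaches from about 0.35 to 0.875 m from the base axis. Payload 4.2 kg.
Tool frame: the origin (TCP) lies at the very end of the fingers, on their centre line; the grasp point (between the pads) lies behind it (r.grip_point_offset is the z of the grasp point in the tool frame, in m); z points along the fingers, y is the direction in which the jaws open and shut (so a half turn about z gives the same grasp; the last joint's range is limited). The gripper opens to 87 mm and grips with 3 to 60 N. Pads are 19 mm wide; open, the fingers measure 117 mm over their backs; the gripper's body (75 mm by 190 mm) begins 51 mm behind the grasp point.
Start: joints at [-50.902, 22.042, 0.453, 0, -68.411, -14.817], TCP at [0.257, -0.57, 0.223] pointing down, gripper open.
Joint ranges: [-179.83, 179.83], [-69.29, 118.12], [-61.27, 80.66], [-181.25, 117.63], [-171.15, -9.14], [-177.46, 177.46]. Speed limits (degrees/s): [159.86, 159.86, 180, 180, 180, 180].

## Interface

Orientations are given as a 3x3 rotation matrix whose columns are the frame's x, y, z axes.
In Python, from station import r, capture, workorder gives the robot as it stands. The module is installed in compiled form; this text tells all that it offers.
- The arm moves only by the shell command python3 -m crank 'ROWS'. ROWS is JSON, a list of rows, each an object with "delta_rot": the turn, a rotation vector about the tool's x, y, z in rad, a list of three; "linear": the shift along the tool's x, y, z in m, a list of three; "gripper": the opening in per cent of the stroke, from 0 (shut) to 100 (fully open). A call has 1 to 10 rows; each row shifts and turns the commanded pose from where the row before left it, along the tool's axes as they then stand; what a row does not reach is not made up. A row lasts 1/8 s, in which the tool goes at most 62.5 mm and 10.7 degrees, less where a joint would pass 70% of its speed; a pose out of reach is approached as far as the arm can. A call is refused whole if a number of a shift passes 0.0625 or a number of a turn 0.188, either way. A call with a gripper value outside its range is refused whole. The fingers move at their own pace and stop on an object; the grip force is fixed at half the most. Time passes only in rows, so rows that do not move let the fingers close. It gives the time, the measured TCP pose, the force and the opening at its end, in the units of the state.
- r.sense(): the state, without advancing time (a new reading comes with each control period).
- capture(name): name is "scene" or "top"; returns a dict with "img" (400x640x3 uint8, blue, green, red), "fx", "fy", "cx", "cy" (pixels), "dist_coeffs" ([k1, k2, p1, p2, k3] as OpenCV has them; the pictures are not rectified), "world_from_camera" (4x4, takes a point from camera to world coordinates). Camera axes: x right, y down, z forward; pixel columns grow to the right and rows downward; lengths in m; the calibration is good to about 2 mm. A picture is of the moment at which its call begins. There is no depth.
- workorder.finish_job(): hands the job in, once; it reports no verdict.
The state is a dict: "time_s": time; "joints": joint angles; "joint_velocities": joint speeds; "effort": joint torques, N m; "tcp_pos": TCP position; "ee_rot": TCP orientation; "wrist_force": force on the tool from outside, world axes, zero at the start; "moment": the same for the moment, N m; "gripper_width": opening from 0.0 (shut) to 1.0 (fully open).
Only numpy, scipy, OpenCV 4.12 (cv2) and the standard library are available. Lean on these libraries where they do the work, as an engineer would, in place of code of your own. Each camera call takes 0.05 s, during which the arm holds its last target.

## Working session

There is one attempt and no reset: what is moved stays moved. The work goes in short steps, Python scripts to look and compute and a shell command to move; the robot and the scene stay as the last step left them, time stands still between calls to the robot, and variables do not carry over. Pictures are saved under pics/ and viewed, and the job is handed in when it is done.

```bash
mkdir -p pics
python3 - <<'E'
from station import r, capture
import cv2
print(r.sense(), r.grip_point_offset)
for n in("scene","top"):
    c=capture(n); cv2.imwrite(f"pics/{n}0.png",c["img"]); print(n,c["fx"],c["fy"],c["cx"],c["cy"],c["dist_coeffs"],c["world_from_camera"])
E
```

```text
{'time_s': 0.0, 'joints': array([-5.09015454e+01,  2.20905407e+01,  3.80044968e-01, -2.83625311e-02,
       -6.84112117e+01, -1.48165675e+01]), 'joint_velocities': array([ 0.02427769, -0.01626312, -0.03813966,  0.04550581,  0.0089749 ,
        0.07466452]), 'effort': array([ 4.30660875e-04, -3.90665388e+01,  1.87404263e+01,  4.21981260e+00,
        1.08839056e-02, -2.16394192e-04]), 'tcp_pos': array([ 0.25678431, -0.56915413,  0.22146536]), 'ee_rot': array([[-9.11608361e-01, -4.11058671e-01, -9.82389817e-04],
       [-4.11059833e-01,  9.11606305e-01,  1.93876242e-03],
       [ 9.86076488e-05,  2.17121302e-03, -9.99997638e-01]]), 'wrist_force': array([-0.23475198,  0.0816752 ,  0.30953213]), 'moment': array([-0.02470646,  0.0149698 ,  0.00511729]), 'gripper_width': 1.002955095714857} -0.0187
scene 378.0006479562519 378.0006479562519 319.46886539276824 194.86064279039516 [-0.0671326  0.         0.         0.         0.       ] [[ 0.68593517  0.41317334 -0.59898308  1.183834  ]
 [ 0.72726965 -0.41632025  0.54567051 -0.54847305]
 [-0.02391228 -0.80991681 -0.58605714  0.71287628]
 [ 0.          0.          0.          1.        ]]
top 473.4795526319034 473.4795526319034 322.57113915319144 196.82183806243387 [-0.0856163  0.         0.         0.         0.       ] [[-0.01863741 -0.99775617  0.06430602  0.4522287 ]
 [-0.99971631  0.01955081  0.01360391  0.0302161 ]
 [-0.01483062 -0.06403424 -0.9978375   1.33368492]
 [ 0.          0.          0.          1.        ]]
```

View pics/scene0.png

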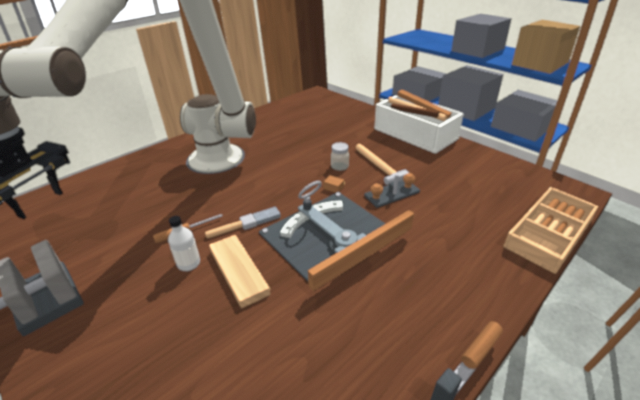

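View pics/top0.png

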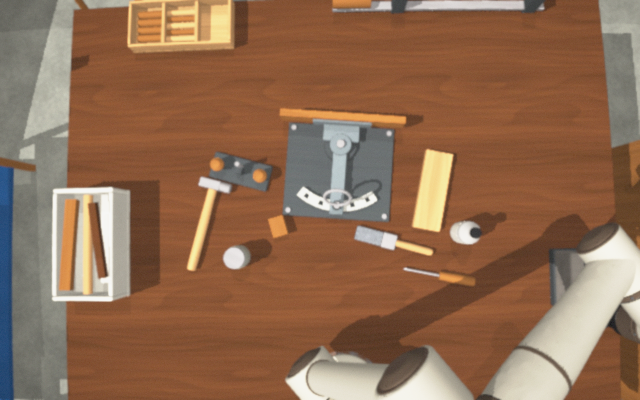

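The top view (up = +x, left = +y) shows the fence near (340,165) with its ring near (338,200). The board is on its right at (433,190), which is the -y side, so the swing is one hole negative. I'll zoom in for measurements.

```bash
cat > h.py <<'E'
import numpy as np, cv2
from station import r, capture
def ray(c,uv):
    K=np.array([[c["fx"],0,c["cx"]],[0,c["fy"],c["cy"]],[0,0,1]])
    p=cv2.undistortPoints(np.array([[uv]],float),K,np.array(c["dist_coeffs"]))[0,0]
    T=np.array(c["world_from_camera"]); d=T[:3,:3]@np.array([p[0],p[1],1]); return T[:3,3],d/np.linalg.norm(d)
def onz(c,uv,z):
    o,d=ray(c,uv); return o+d*(z-o[2])/d[2]
def proj(c,P):
    K=np.array([[c["fx"],0,c["cx"]],[0,c["fy"],c["cy"]],[0,0,1]])
    T=np.linalg.inv(np.array(c["world_from_camera"]))
    q,_=cv2.projectPoints(np.atleast_2d(P).astype(float),cv2.Rodrigues(T[:3,:3])[0],T[:3,3],K,np.array(c["dist_coeffs"])); return q[:,0]
def two(c1,u1,c2,u2):
    o1,d1=ray(c1,u1);o2,d2=ray(c2,u2)
    s=np.linalg.lstsq(np.c_[d1,-d2],o2-o1,rcond=None)[0]
    a=o1+d1*s[0];b=o2+d2*s[1]; return (a+b)/2,np.linalg.norm(a-b)
def crop(c,x0,y0,w,h,s,name):
    cv2.imwrite(name,cv2.resize(c["img"][y0:y0+h,x0:x0+w],None,fx=s,fy=s,interpolation=cv2.INTER_CUBIC))
E
python3 - <<'E'
from h import *
crop(capture("top"),270,100,140,130,5,"pics/t1.png")
crop(capture("scene"),250,170,170,120,4.5,"pics/s1.png")
E
```

```text
(no output)
```

View pics/t1.png

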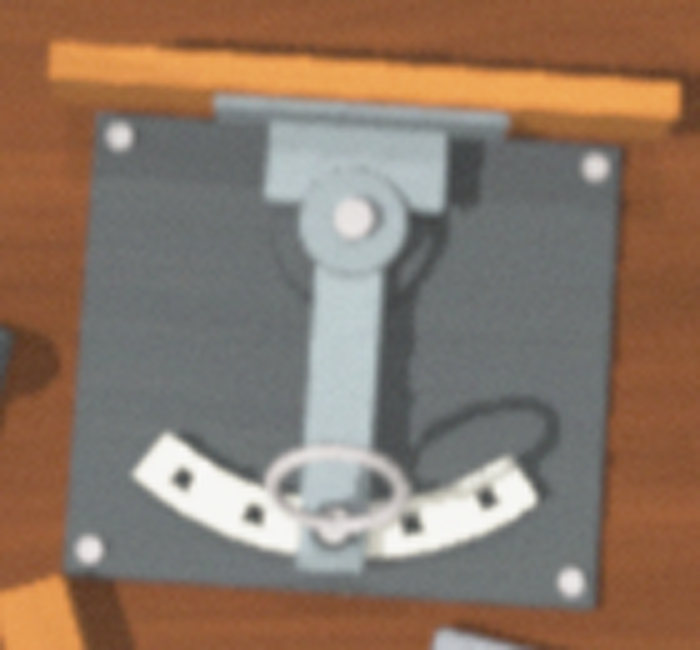

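View pics/s1.png

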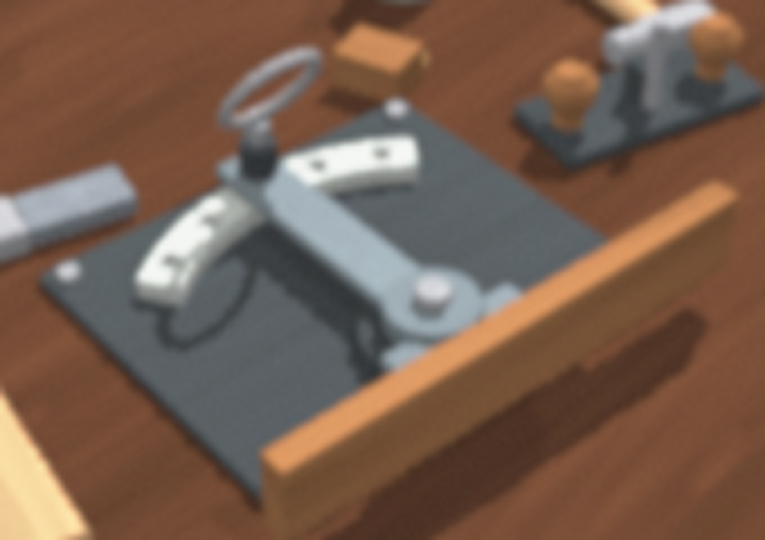

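The crops show the four visible arc holes at about (183,479), (254,515), (411,524) and (486,497) in the top crop. The pivot cap is at (354,217) and the ring ellipse is centred near (338,489). In the scene crop the ring is centred near (270,87).

Run:
```python
from h import *
from scipy.optimize import least_squares
t=capture("top"); s=capture("scene")
T=lambda x,y:((x+.5)/5-.5+270,(y+.5)/5-.5+100)
S=lambda x,y:((x+.5)/4.5-.5+250,(y+.5)/4.5-.5+170)
H={30:(183,479),15:(254,515),-15:(411,524),-30:(486,497)}
HS={30:(382,154),15:(319,165),-15:(211,219),-30:(174,262)}
obs=[(a,onz(t,T(*p),.021)[:2]) for a,p in H.items()]+[(a,onz(s,S(*p),.0215)[:2]) for a,p in HS.items()]
def f(q):
    return np.concatenate([[q[0]-.17*np.cos(q[2]+np.radians(a)),q[1]-.17*np.sin(q[2]+np.radians(a))]-P for a,P in obs])
# dir of hole a: -x rotated; positive to +y => angle = yaw+pi-a ; 
def f(q):
    return np.concatenate([[q[0]+.17*np.cos(q[2]+np.pi-np.radians(a)),q[1]+.17*np.sin(q[2]+np.pi-np.radians(a))]-P for a,P in obs])
z=least_squares(f,[.65,0,0]); print(z.x,np.degrees(z.x[2]),(z.fun*1000).round(1).reshape(-1,2).tolist())
q=z.x
print("pivot cap",onz(t,T(354,217),.045),onz(s,S(434,288),.045))
c=[onz(t,T(*p),.008)[:2] for p in((100,115),(622,147),(597,607),(66,572))]
d=c[1]-c[0];print("yaw edges",np.degrees(np.arctan2(d[0],-d[1])),[np.degrees(np.arctan2(*(c[i]-c[j])[::-1])) for i,j in((0,3),(1,2))])
R,e=two(t,T(338,489),s,S(270,87)); print("ring",R,e)
u=np.array([np.cos(q[2]+np.pi),np.sin(q[2]+np.pi)]);print("ring pred",q[:2]+.153*u, "hole -15", q[:2]+.153*np.array([np.cos(q[2]+np.pi+np.radians(15)),np.sin(q[2]+np.pi+np.radians(15))]))
```

```text
[ 0.68190879 -0.00134242 -0.08037976] -4.605420974008725 [[0.3, 1.6], [0.9, 1.3], [0.5, 0.6], [-0.0, 0.3], [-1.0, -0.3], [-0.1, -1.7], [0.8, -1.6], [-1.3, -0.1]]
pivot cap [ 0.68258162 -0.00399584  0.045     ] [0.67780373 0.00321931 0.045     ]
yaw edges -4.755040562613788 [np.float64(-4.978964178020148), np.float64(-4.766064868915934)]
ring [0.52940052 0.00992654 0.11215044] 0.0021567316298931284
ring pred [0.52940279 0.01094244] hole -15 [ 0.53141974 -0.02894761]
```

```bash
cat >> h.py <<'E'
from scipy.spatial.transform import Rotation as Ro
def Rt(head,pitch):  # head: deg, direction of tool z horizontally (ccw from +x); pitch deg below horizontal
    h,p=np.radians(head),np.radians(pitch)
    z=np.array([np.cos(h)*np.cos(p),np.sin(h)*np.cos(p),-np.sin(p)]); y=np.array([-np.sin(h),np.cos(h),0]); return np.c_[np.cross(y,z),y,z]
def plan(P=None,R=None):
    s=r.sense(); R0=s["ee_rot"];
    if P is not None: 
        d=R0.T@(np.array(P)-s["tcp_pos"]); print("lin",d.round(4),np.linalg.norm(d).round(4))
    if R is not None:
        v=Ro.from_matrix(R0.T@R).as_rotvec(); print("rot",v.round(4),np.linalg.norm(v).round(3))
def st():
    s=r.sense(); print("t",round(s["time_s"],2),"J",s["joints"].round(1),"P",s["tcp_pos"].round(4),"z",s["ee_rot"][:,2].round(3),"y",s["ee_rot"][:,1].round(3),"F",s["wrist_force"].round(1),"M",s["moment"].round(2),"g",round(s["gripper_width"],3))
E
python3 -c "
from h import *
plan([.5,.013,.30],Rt(-4.6,40))"
```

```text
lin [-0.4611  0.4311 -0.0775] 0.636
rot [ 0.2205 -0.8539  0.4711] 1.0
```

```bash
python3 -m crank '[{"linear":[0,0,-0.04],"delta_rot":[0,0,0],"gripper":0},{"linear":[-0.02,0.02,-0.037],"delta_rot":[0,0,0],"gripper":0},{"linear":[-0.04,0.037,0],"delta_rot":[0,0,0],"gripper":0},{"linear":[-0.04,0.037,0],"delta_rot":[0,0,0],"gripper":0},{"linear":[-0.04,0.037,0],"delta_rot":[0,0,0],"gripper":0},{"linear":[-0.04,0.037,0],"delta_rot":[0,0,0],"gripper":0},{"linear":[-0.04,0.037,0],"delta_rot":[0,0,0],"gripper":0},{"linear":[-0.04,0.037,0],"delta_rot":[0,0,0],"gripper":0},{"linear":[-0.04,0.037,0],"delta_rot":[0,0,0],"gripper":0}]'
python3 -c "
from h import *
st();plan([.5,.013,.30],Rt(-4.6,40))"
```

```text
time_s: 1.42
tcp_pos: [0.4161, -0.1903, 0.2998]
ee_rot: [[-0.912, -0.411, 0.001], [-0.411, 0.912, -0.0], [-0.001, -0.0, -1.0]]
wrist_force: [-0.4, -0.5, 0.1]
gripper_width: 0.067
t 1.43 J [ -4.1   2.4 -13.9  -0.  -73.6 -61.6] P [ 0.4161 -0.1903  0.2998] z [ 0.001 -0.    -1.   ] y [-0.411  0.912 -0.   ] F [-0.4 -0.5  0.1] M [-0.03 -0.05 -0.01] g 0.067
lin [-1.601e-01  1.508e-01 -1.000e-04] 0.2199
rot [ 0.2196 -0.8527  0.4716] 0.999
```

```bash
python3 -m crank '[{"linear":[-0.04,0.0377,0],"delta_rot":[0,0,0],"gripper":0},{"linear":[-0.04,0.0377,0],"delta_rot":[0,0,0],"gripper":0},{"linear":[-0.04,0.0377,0],"delta_rot":[0,0,0],"gripper":0},{"linear":[-0.04,0.0377,0],"delta_rot":[0,0,0],"gripper":0},{"linear":[0,0,0],"delta_rot":[0.037,-0.142,0.079],"gripper":0},{"linear":[0,0,0],"delta_rot":[0.037,-0.142,0.079],"gripper":0},{"linear":[0,0,0],"delta_rot":[0.037,-0.142,0.079],"gripper":0},{"linear":[0,0,0],"delta_rot":[0.037,-0.142,0.079],"gripper":0},{"linear":[0,0,0],"delta_rot":[0.037,-0.142,0.079],"gripper":0},{"linear":[0,0,0],"delta_rot":[0.037,-0.142,0.079],"gripper":0}]'
python3 -c "
from h import *
st();plan([.5,.013,.30],Rt(-4.6,40))"
```

```text
time_s: 2.68
tcp_pos: [0.5159, -0.0155, 0.3228]
ee_rot: [[-0.738, 0.03, 0.675], [-0.027, 0.997, -0.073], [-0.675, -0.072, -0.735]]
wrist_force: [0.4, -1.6, 1.5]
gripper_width: 0.005
t 2.67 J [  16.9  -11.6  -51.5   58.5  -18.2 -158.5] P [ 0.5159 -0.0155  0.3228] z [ 0.675 -0.073 -0.735] y [ 0.03   0.997 -0.072] F [ 0.4 -1.6  1.5] M [ 0.02  1.17 -0.12] g 0.005
lin [0.0263 0.0296 0.0039] 0.0398
rot [-0.0132 -0.1279  0.0868] 0.155
```

```bash
python3 -m crank '[{"linear":[0,0,0],"delta_rot":[0,0,-0.18],"gripper":0},{"linear":[0,0,0],"delta_rot":[0,0,-0.18],"gripper":0},{"linear":[0,0,0],"delta_rot":[0,0,-0.18],"gripper":0},{"linear":[0,0,0],"delta_rot":[0,0,-0.18],"gripper":0},{"linear":[0,0,0],"delta_rot":[0,0,-0.18],"gripper":0},{"linear":[0,0,0],"delta_rot":[0,0,-0.18],"gripper":0},{"linear":[0,0,0],"delta_rot":[0,0,-0.18],"gripper":0},{"linear":[0,0,0],"delta_rot":[0,0,-0.18],"gripper":0},{"linear":[0,0,0],"delta_rot":[0,0,-0.18],"gripper":0},{"linear":[0,0,0],"delta_rot":[0,0,-0.18],"gripper":0}]'
python3 -c "
from h import *
st();plan([.5,.013,.30],Rt(-4.6,42)@np.diag([-1,-1,1]))"
```

```text
time_s: 3.92
tcp_pos: [0.517, -0.0166, 0.3234]
ee_rot: [[0.142, -0.725, 0.674], [-0.964, -0.257, -0.074], [0.227, -0.639, -0.735]]
wrist_force: [-0.1, 0.7, 0.0]
gripper_width: 0.008
t 3.92 J [ 17.  -11.5 -51.2  58.  -18.4 -54.6] P [ 0.517  -0.0166  0.3234] z [ 0.674 -0.074 -0.735] y [-0.725 -0.257 -0.639] F [-0.1  0.7  0. ] M [0.11 1.55 0.02] g 0.008
lin [-0.0362  0.0197  0.0036] 0.0414
rot [ 0.0755  0.0682 -1.2491] 1.253
```

```bash
python3 -m crank '[{"linear":[0,0,0],"delta_rot":[0,0,-0.18],"gripper":0},{"linear":[0,0,0],"delta_rot":[0,0,-0.18],"gripper":0},{"linear":[0,0,0],"delta_rot":[0,0,-0.18],"gripper":0},{"linear":[0,0,0],"delta_rot":[0,0,-0.18],"gripper":0},{"linear":[0,0,0],"delta_rot":[0,0,-0.18],"gripper":0},{"linear":[0,0,0],"delta_rot":[0,0,-0.18],"gripper":0},{"linear":[0,0,0],"delta_rot":[0,0,-0.17],"gripper":0}]'
python3 -c "
from h import *
st();plan([.5,.013,.25],Rt(-4.6,42)@np.diag([-1,-1,1]))"
```

```text
time_s: 4.8
tcp_pos: [0.517, -0.0166, 0.3235]
ee_rot: [[0.733, -0.095, 0.674], [-0.06, -0.995, -0.074], [0.678, 0.014, -0.735]]
wrist_force: [-0.2, 0.4, -0.2]
gripper_width: 0.006
t 4.8 J [ 17.  -11.5 -51.2  58.  -18.4  17. ] P [ 0.517  -0.0166  0.3235] z [ 0.674 -0.074 -0.735] y [-0.095 -0.995  0.014] F [-0.2  0.4 -0.2] M [ 0.1   1.52 -0.02] g 0.006
lin [-0.064  -0.0288  0.0404] 0.081
rot [ 0.02    0.0931 -0.0004] 0.095
```

```bash
python3 -m crank '[{"linear":[-0.04,-0.015,0.02],"delta_rot":[0,0,0],"gripper":0},{"linear":[-0.024,-0.014,0.02],"delta_rot":[0,0,0],"gripper":0},{"linear":[0,0,0],"delta_rot":[0.02,0.093,0],"gripper":0},{"linear":[0,0,0],"delta_rot":[0,0,0],"gripper":0}]'
python3 -c "
from h import *
st();plan([.485,.014,.20],Rt(-4.6,42)@np.diag([-1,-1,1]))"
```

```text
time_s: 5.3
tcp_pos: [0.5104, 0.0215, 0.2957]
ee_rot: [[0.697, -0.128, 0.706], [-0.062, -0.991, -0.119], [0.715, 0.039, -0.698]]
wrist_force: [1.2, -1.7, 0.9]
gripper_width: 0.005
t 5.3 J [  3.  -10.4 -57.9 105.4  -9.3 -21.3] P [0.5104 0.0215 0.2957] z [ 0.706 -0.119 -0.698] y [-0.128 -0.991  0.039] F [ 1.2 -1.7  0.9] M [ 0.07  1.58 -0.1 ] g 0.005
lin [-0.0856  0.0069  0.0497] 0.0992
rot [ 0.0621  0.0414 -0.0043] 0.075
```

```bash
cat > kin.py <<'E'
from h import *
D=[([-50.9015,22.09,.38,-.03,-68.41,-14.8],[.25678,-.56915,.22147],[-.001,.002,-1]),
([-4.1,2.4,-13.9,0,-73.6,-61.6],[.4161,-.1903,.2998],[0,0,-1]),
([16.9,-11.6,-51.5,58.5,-18.2,-158.5],[.5159,-.0155,.3228],[.675,-.073,-.735]),
([17,-11.5,-51.2,58,-18.4,17.],[.517,-.0166,.3235],[.674,-.074,-.735]),
([3,-10.4,-57.9,105.4,-9.3,-21.3],[.5104,.0215,.2957],[.706,-.119,-.698])]
s=r.sense();D.append((s["joints"],s["tcp_pos"],s["ee_rot"][:,2]))
def fk(J,p):
    h,r0,L1,L2,d,L3,e=p[:7]
    j=np.radians(J)
    Rz=Ro.from_euler('z',j[0])
    ph=j[1]-j[2]; f=np.array([np.cos(ph),0,-np.sin(ph)]); up=np.array([np.sin(ph),0,np.cos(ph)])
    E=np.array([r0+L1*np.sin(j[1]),0,h+L1*np.cos(j[1])])
    C=E+L2*f+e*up
    b0=np.array([0,-1,0.]); 
    b=Ro.from_rotvec(SG4*j[3]*f).apply(b0)
    t=Ro.from_rotvec(SG5*j[4]*b).apply(f)
    return Rz.apply(C+d*b+L3*t),Rz.apply(t)
def res(p):
    o=[]
    for J,P,z in D:
        a,t=fk(J,p); o+=list((a-P))+list((t-z)*.3)
    return np.array(o)
best=None
for SG4 in(1,-1):
  for SG5 in (1,-1):
    k=least_squares(res,[.3,0,.4,.4,.16,.25,0]) if 0 else __import__("scipy.optimize").optimize.least_squares(res,[.3,0,.4,.4,.16,.25,0])
    if __name__=="__main__": print(SG4,SG5,k.x.round(4),k.cost,abs(k.fun).max())
    if best is None or k.cost<best[0]: best=(k.cost,SG4,SG5,k.x)
_,SG4,SG5,KP=best
E
python3 kin.py
```

```text
1 1 [-0.9208  1.0702  0.2803 -0.797   0.1566 -0.2407  0.4536] 0.041959730890578376 0.15366017783300345
1 -1 [-0.5682  1.3034  0.4052 -1.0341  0.1592  0.1893 -0.0288] 0.34078533119241033 0.5524532345835919
-1 1 [1.594e-01 6.000e-04 5.650e-01 4.208e-01 1.599e-01 3.064e-01 4.000e-04] 5.818624547346847e-07 0.0005222585075259417
-1 -1 [-0.2901 -0.2665  0.4082  0.6901  0.1643 -0.2281  0.5914] 0.3691726401521161 0.5524532345835919
```

```bash
cat > ik.py <<'E'
from kin import *
from scipy.optimize import least_squares
LO=np.array([-179,-69,-61,-181,-171,0])[:5];HI=np.array([179,118,80,117,-9.2,0])[:5]
def ik(P,z,seeds):
    out=[]
    for s in seeds:
        k=least_squares(lambda q:np.r_[np.array(fk(q,KP)[0])-P,(fk(q,KP)[1]-z)*.3],s,bounds=(LO,HI),x_scale=30.)
        if k.cost<1e-7 and not any(np.abs(k.x-o).max()<2 for o in out): out.append(k.x)
    return out
rng=np.random.default_rng(0)
SE=[np.clip(x,LO+1,HI-1) for x in ([0,0,-40,60,-30],[20,0,-40,30,-20],[10,0,-40,-60,-30],[-10,0,-40,110,-30],[-20,0,-40,-120,-30],[-25,0,-40,-175,-40],[10,-20,-40,0,-30])]
if __name__=="__main__":
  for pitch in (15,30,45,60):
    for head in (-45,-25,-5,15,35):
        z=Rt(head,pitch)[:,2]
        for nm,C in (("A",[.529,.0105,.11]),("B",[.5314,-.029,.11])):
            P=np.array(C)+.025*z
            print(pitch,head,nm,[q.round(0).astype(int).tolist() for q in ik(P,z,SE)])
E
python3 ik.py
```

```text
15 -45 A []
15 -45 B []
15 -25 A []
15 -25 B []
15 -5 A []
15 -5 B [[-34, 42, -60, -152, -85]]
15 15 A [[-34, 37, -48, -129, -72]]
15 15 B [[-38, 35, -44, -124, -69]]
15 35 A [[-32, 34, -33, -105, -67]]
15 35 B [[-36, 34, -30, -101, -68]]
30 -45 A []
30 -45 B []
30 -25 A []
30 -25 B []
30 -5 A [[-25, 24, -56, -158, -50]]
30 -5 B [[-30, 23, -52, -150, -47]]
30 15 A [[-26, 21, -40, -121, -41]]
30 15 B [[-29, 21, -37, -114, -41]]
30 35 A [[-23, 23, -29, -94, -48]]
30 35 B [[-27, 24, -27, -90, -50]]
45 -45 A [[13, 19, -60, 111, -40]]
45 -45 B []
45 -25 A []
45 -25 B []
45 -5 A []
45 -5 B []
45 15 A [[0, 14, -29, -74, -11]]
45 15 B [[-6, 14, -28, -74, -15]]
45 35 A [[-7, 17, -25, -69, -31]]
45 35 B [[-12, 18, -24, -68, -34]]
60 -45 A [[17, 16, -55, 83, -26]]
60 -45 B [[9, 16, -56, 91, -24]]
60 -25 A []
60 -25 B []
60 -5 A []
60 -5 B []
60 15 A []
60 15 B []
60 35 A [[9, 15, -28, -34, -23]]
60 35 B [[3, 16, -25, -36, -27]]
```

```bash
cat >> ik.py <<'E'
def full(q5,y):  # j6 for tool y
    j=np.radians(q5); Rz=Ro.from_euler('z',j[0]); ph=j[1]-j[2]; f=np.array([np.cos(ph),0,-np.sin(ph)])
    b=Rz.apply(Ro.from_rotvec(SG4*j[3]*f).apply([0,-1.,0])); t=fk(q5,KP)[1]
    a=np.arctan2(np.dot(np.cross(b,y),t),np.dot(b,y)); return (90-np.degrees(a)+180)%360-180
E
python3 - <<'E'
from ik import *
s=r.sense(); print("check j6",full(s["joints"][:5],s["ee_rot"][:,1]),s["joints"][5])
q=s["joints"][:5]
for nm,P,h,p in (("w0",s["tcp_pos"],-25,60),("w0b",[.5,.0,.28],-10,70),("w1",[.5,0,.28],20,75),("w1b",[.5,0,.28],35,70),("w2",[.5,0,.26],35,50),("w3",[.49,0,.24],25,35),("w4",[.49,0,.24],10,30),("S",[.486,.003,.135],10,30),("in",[.5503,.0142,.0975],10,30),("lift",[.5503,.0142,.1345],10,30),("swB",[.5527,-.0253,.1345],10,30),("outB",[.4884,-.0365,.135],10,30)):
    R=Rt(h,p); sol=ik(np.array(P),R[:,2],[q]+SE)
    for k in sol: print(nm,k.round(1),[round(full(k,sg*R[:,1]),1) for sg in(1,-1)])
    if sol: q=min(sol,key=lambda k:abs(k-q).max())
E
```

```text
check j6 -21.266969355383935 -21.26696935538392
w0 [ 32.6  -4.2 -39.2  37.2 -44.2] [np.float64(-172.3), np.float64(7.7)]
w0b [ 25.4  -2.8 -30.4  15.7 -47. ] [np.float64(-134.6), np.float64(45.4)]
w1 [ 18.4   0.1 -20.4  -0.5 -54.5] [np.float64(-88.1), np.float64(91.9)]
w1b [ 13.9  -0.4 -19.   -8.9 -53.1] [np.float64(-64.7), np.float64(115.3)]
w2 [  3.7  -3.4 -24.1 -32.6 -38.3] [np.float64(-38.4), np.float64(141.6)]
w3 [ -6.9  -4.9 -30.  -62.6 -29.2] [np.float64(-11.0), np.float64(169.0)]
S [ -29.1    9.9  -45.8 -116.6  -37.6] [np.float64(54.4), np.float64(-125.6)]
in [ -26.7   21.7  -43.7 -129.3  -41.9] [np.float64(68.1), np.float64(-111.9)]
lift [ -23.    14.2  -39.5 -121.5  -33.6] [np.float64(54.4), np.float64(-125.6)]
swB [ -26.3   14.5  -36.6 -114.1  -34.2] [np.float64(48.5), np.float64(-131.5)]
outB [ -32.8   10.5  -42.7 -109.5  -38.6] [np.float64(49.3), np.float64(-130.7)]
```

```bash
cat >> ik.py <<'E'
def pose(q6):
    P,t=fk(q6[:5],KP); j=np.radians(q6); Rz=Ro.from_euler('z',j[0]); ph=j[1]-j[2]; f=np.array([np.cos(ph),0,-np.sin(ph)])
    b=Rz.apply(Ro.from_rotvec(SG4*j[3]*f).apply([0,-1.,0])); y=Ro.from_rotvec(t*(np.pi/2-j[5])).apply(b); return P,np.c_[np.cross(y,t),y,t]
def rows(q1,n,P0=None,R0=None):
    s=r.sense(); q0=s["joints"]; P,R=s["tcp_pos"],s["ee_rot"]
    for i in range(1,n+1):
        Pn,Rn=pose(q0+(np.array(q1)-q0)*i/n)
        l=(R.T@(Pn-P)).round(3); v=Ro.from_matrix(R.T@Rn).as_rotvec().round(3)
        print('{"linear":%s,"delta_rot":%s,"gripper":0}'%(l.tolist(),v.tolist()),"|v|",np.linalg.norm(v).round(3),"P",Pn.round(3))
        P=P+R@l; R=R@Ro.from_rotvec(v).as_matrix()
E
python3 - <<'E'
from ik import *
rows([3.7,-3.4,-24.1,-32.6,-38.3,-38.4],14)
E
```

```text
{"linear":[0.03, 0.036, 0.002],"delta_rot":[-0.038, 0.017, 0.196],"gripper":0} |v| 0.2 P [ 0.528 -0.017  0.317]
{"linear":[0.028, 0.032, 0.003],"delta_rot":[-0.035, 0.01, 0.196],"gripper":0} |v| 0.199 P [ 0.539 -0.054  0.333]
{"linear":[0.024, 0.027, 0.003],"delta_rot":[-0.031, 0.002, 0.195],"gripper":0} |v| 0.197 P [ 0.543 -0.089  0.342]
{"linear":[0.02, 0.023, 0.004],"delta_rot":[-0.031, -0.006, 0.195],"gripper":0} |v| 0.198 P [ 0.543 -0.119  0.345]
{"linear":[0.015, 0.02, 0.005],"delta_rot":[-0.029, -0.016, 0.193],"gripper":0} |v| 0.196 P [ 0.538 -0.144  0.343]
{"linear":[0.009, 0.017, 0.005],"delta_rot":[-0.03, -0.025, 0.191],"gripper":0} |v| 0.195 P [ 0.531 -0.162  0.335]
{"linear":[0.004, 0.016, 0.006],"delta_rot":[-0.032, -0.036, 0.188],"gripper":0} |v| 0.194 P [ 0.522 -0.172  0.324]
{"linear":[-0.002, 0.016, 0.006],"delta_rot":[-0.035, -0.045, 0.184],"gripper":0} |v| 0.193 P [ 0.513 -0.173  0.31 ]
{"linear":[-0.008, 0.016, 0.006],"delta_rot":[-0.039, -0.055, 0.179],"gripper":0} |v| 0.191 P [ 0.505 -0.164  0.294]
{"linear":[-0.015, 0.018, 0.007],"delta_rot":[-0.045, -0.063, 0.175],"gripper":0} |v| 0.191 P [ 0.498 -0.147  0.279]
{"linear":[-0.019, 0.02, 0.008],"delta_rot":[-0.052, -0.072, 0.168],"gripper":0} |v| 0.19 P [ 0.494 -0.121  0.267]
{"linear":[-0.025, 0.024, 0.009],"delta_rot":[-0.059, -0.078, 0.162],"gripper":0} |v| 0.189 P [ 0.493 -0.087  0.258]
{"linear":[-0.029, 0.027, 0.009],"delta_rot":[-0.068, -0.084, 0.156],"gripper":0} |v| 0.19 P [ 0.495 -0.046  0.256]
{"linear":[-0.032, 0.031, 0.011],"delta_rot":[-0.077, -0.088, 0.148],"gripper":0} |v| 0.189 P [ 0.5  -0.    0.26]
```

```bash
python3 -m crank '[{"linear":[0.026,0.032,0.002],"delta_rot":[-0.033,0.015,0.172],"gripper":0},{"linear":[0.025,0.029,0.002],"delta_rot":[-0.031,0.01,0.172],"gripper":0},{"linear":[0.022,0.025,0.003],"delta_rot":[-0.028,0.004,0.171],"gripper":0},{"linear":[0.019,0.022,0.003],"delta_rot":[-0.027,-0.003,0.171],"gripper":0},{"linear":[0.015,0.019,0.004],"delta_rot":[-0.026,-0.01,0.17],"gripper":0},{"linear":[0.011,0.016,0.004],"delta_rot":[-0.026,-0.018,0.168],"gripper":0},{"linear":[0.006,0.015,0.005],"delta_rot":[-0.027,-0.026,0.166],"gripper":0}]' | head -2
python3 - <<'E'
from ik import *
st()
rows([3.7,-3.4,-24.1,-32.6,-38.3,-38.4],10)
E
```

```text
time_s: 6.18
tcp_pos: [0.5268, -0.1622, 0.3302]
t 6.17 J [  3.6  -7.4 -43.3  43.8 -21.9 -28.3] P [ 0.5268 -0.1622  0.3302] z [ 0.609 -0.221 -0.762] y [-0.788 -0.272 -0.552] F [0.2 0.4 0.2] M [0.42 1.29 0.02] g 0.004
{"linear":[0.003, 0.012, 0.004],"delta_rot":[-0.025, -0.028, 0.147],"gripper":0} |v| 0.152 P [ 0.52  -0.169  0.321]
{"linear":[-0.001, 0.012, 0.005],"delta_rot":[-0.026, -0.033, 0.144],"gripper":0} |v| 0.15 P [ 0.513 -0.171  0.311]
{"linear":[-0.004, 0.012, 0.005],"delta_rot":[-0.029, -0.04, 0.142],"gripper":0} |v| 0.15 P [ 0.507 -0.167  0.299]
{"linear":[-0.008, 0.013, 0.005],"delta_rot":[-0.031, -0.045, 0.139],"gripper":0} |v| 0.149 P [ 0.501 -0.158  0.288]
{"linear":[-0.012, 0.014, 0.006],"delta_rot":[-0.036, -0.05, 0.136],"gripper":0} |v| 0.149 P [ 0.496 -0.143  0.277]
{"linear":[-0.015, 0.015, 0.006],"delta_rot":[-0.04, -0.056, 0.132],"gripper":0} |v| 0.149 P [ 0.493 -0.123  0.267]
{"linear":[-0.018, 0.018, 0.007],"delta_rot":[-0.044, -0.059, 0.129],"gripper":0} |v| 0.149 P [ 0.492 -0.098  0.26 ]
{"linear":[-0.021, 0.019, 0.007],"delta_rot":[-0.049, -0.064, 0.124],"gripper":0} |v| 0.148 P [ 0.493 -0.069  0.256]
{"linear":[-0.023, 0.022, 0.008],"delta_rot":[-0.055, -0.066, 0.12],"gripper":0} |v| 0.148 P [ 0.495 -0.036  0.256]
{"linear":[-0.024, 0.025, 0.009],"delta_rot":[-0.06, -0.069, 0.115],"gripper":0} |v| 0.147 P [ 0.5  -0.    0.26]
```

Tracking works as modelled, so I'm continuing along this path.

```bash
python3 -m crank '[{"linear":[0.003,0.012,0.004],"delta_rot":[-0.025,-0.028,0.147],"gripper":0},{"linear":[-0.001,0.012,0.005],"delta_rot":[-0.026,-0.033,0.144],"gripper":0},{"linear":[-0.004,0.012,0.005],"delta_rot":[-0.029,-0.04,0.142],"gripper":0},{"linear":[-0.008,0.013,0.005],"delta_rot":[-0.031,-0.045,0.139],"gripper":0},{"linear":[-0.012,0.014,0.006],"delta_rot":[-0.036,-0.05,0.136],"gripper":0},{"linear":[-0.015,0.015,0.006],"delta_rot":[-0.04,-0.056,0.132],"gripper":0},{"linear":[-0.018,0.018,0.007],"delta_rot":[-0.044,-0.059,0.129],"gripper":0},{"linear":[-0.021,0.019,0.007],"delta_rot":[-0.049,-0.064,0.124],"gripper":0},{"linear":[-0.023,0.022,0.008],"delta_rot":[-0.055,-0.066,0.12],"gripper":0},{"linear":[-0.024,0.025,0.009],"delta_rot":[-0.06,-0.069,0.115],"gripper":0}]' | head -2
python3 - <<'E'
from ik import *
st()
# high pose above S
q=r.sense()["joints"][:5]
for P,h,p in (([.47,0,.22],15,32),([.486,.003,.19],10,30),([.486,.003,.135],10,30)):
    R=Rt(h,p)
    for k in ik(np.array(P),R[:,2],[q]+SE): print(P,k.round(1),round(full(k,R[:,1]),1))
rows([-29.1,9.9,-45.8,-116.6,-37.6,54.4],10)
E
```

```text
time_s: 7.42
tcp_pos: [0.4991, 0.0019, 0.2594]
t 7.42 J [  3.8  -3.4 -24.2 -32.9 -38.3 -38.1] P [0.4991 0.0019 0.2594] z [ 0.526  0.372 -0.765] y [-0.576  0.817  0.001] F [-0.3 -1.3 -0.6] M [-0.87  1.16 -0.07] g 0.008
[0.47, 0, 0.22] [ -6.7  -7.1 -35.9 -75.  -18.9] -3.9
[0.486, 0.003, 0.19] [ -17.9   -1.1  -38.8 -100.   -24.3] 25.8
[0.486, 0.003, 0.135] [ -29.1    9.9  -45.8 -116.6  -37.7] 54.4
{"linear":[0.029, 0.016, 0.018],"delta_rot":[-0.036, -0.026, 0.02],"gripper":0} |v| 0.049 P [0.481 0.009 0.227]
{"linear":[0.023, 0.015, 0.016],"delta_rot":[-0.022, -0.038, 0.022],"gripper":0} |v| 0.049 P [0.467 0.018 0.201]
{"linear":[0.017, 0.012, 0.013],"delta_rot":[-0.007, -0.045, 0.024],"gripper":0} |v| 0.051 P [0.456 0.028 0.18 ]
{"linear":[0.012, 0.01, 0.011],"delta_rot":[0.011, -0.05, 0.026],"gripper":0} |v| 0.057 P [0.449 0.036 0.165]
{"linear":[0.007, 0.005, 0.009],"delta_rot":[0.028, -0.052, 0.025],"gripper":0} |v| 0.064 P [0.447 0.043 0.154]
{"linear":[0.004, 0.001, 0.008],"delta_rot":[0.044, -0.05, 0.025],"gripper":0} |v| 0.071 P [0.45  0.046 0.147]
{"linear":[0.0, -0.005, 0.006],"delta_rot":[0.061, -0.044, 0.024],"gripper":0} |v| 0.079 P [0.456 0.044 0.142]
{"linear":[-0.001, -0.011, 0.005],"delta_rot":[0.076, -0.036, 0.022],"gripper":0} |v| 0.087 P [0.465 0.037 0.139]
{"linear":[-0.002, -0.017, 0.005],"delta_rot":[0.089, -0.025, 0.02],"gripper":0} |v| 0.095 P [0.476 0.023 0.137]
{"linear":[-0.001, -0.022, 0.005],"delta_rot":[0.099, -0.011, 0.018],"gripper":0} |v| 0.101 P [0.486 0.003 0.135]
```

```bash
python3 -m crank '[{"linear":[0.029,0.016,0.018],"delta_rot":[-0.036,-0.026,0.02],"gripper":0},{"linear":[0.023,0.015,0.016],"delta_rot":[-0.022,-0.038,0.022],"gripper":0},{"linear":[0.017,0.012,0.013],"delta_rot":[-0.007,-0.045,0.024],"gripper":0},{"linear":[0.012,0.01,0.011],"delta_rot":[0.011,-0.05,0.026],"gripper":0},{"linear":[0.007,0.005,0.009],"delta_rot":[0.028,-0.052,0.025],"gripper":0},{"linear":[0.004,0.001,0.008],"delta_rot":[0.044,-0.05,0.025],"gripper":0},{"linear":[0,-0.005,0.006],"delta_rot":[0.061,-0.044,0.024],"gripper":0},{"linear":[-0.001,-0.011,0.005],"delta_rot":[0.076,-0.036,0.022],"gripper":0},{"linear":[-0.002,-0.017,0.005],"delta_rot":[0.089,-0.025,0.02],"gripper":0},{"linear":[-0.001,-0.022,0.005],"delta_rot":[0.099,-0.011,0.018],"gripper":0}]' | head -2
python3 - <<'E'
from ik import *
st(); plan([.486,.003,.135],Rt(10,30))
crop(capture("top"),250,100,180,150,4,"pics/t2.png")
crop(capture("scene"),220,130,180,140,4,"pics/s2.png")
E
```

```text
time_s: 8.68
tcp_pos: [0.4881, -0.0017, 0.1357]
t 8.68 J [ -29.4    9.9  -45.5 -116.6  -37.3   54.7] P [ 0.4881 -0.0017  0.1357] z [ 0.855  0.142 -0.5  ] y [-0.169  0.986 -0.01 ] F [ 0.2  0.9 -0.1] M [-0.3   1.79  0.06] g -0.002
lin [ 0.0012  0.005  -0.0007] 0.0052
rot [-0.0089  0.0003  0.0059] 0.011
```

View pics/t2.png

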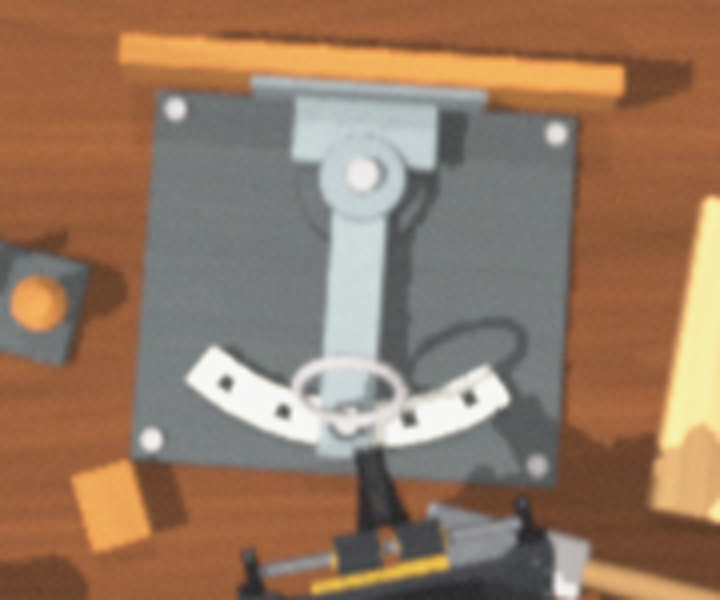

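View pics/s2.png

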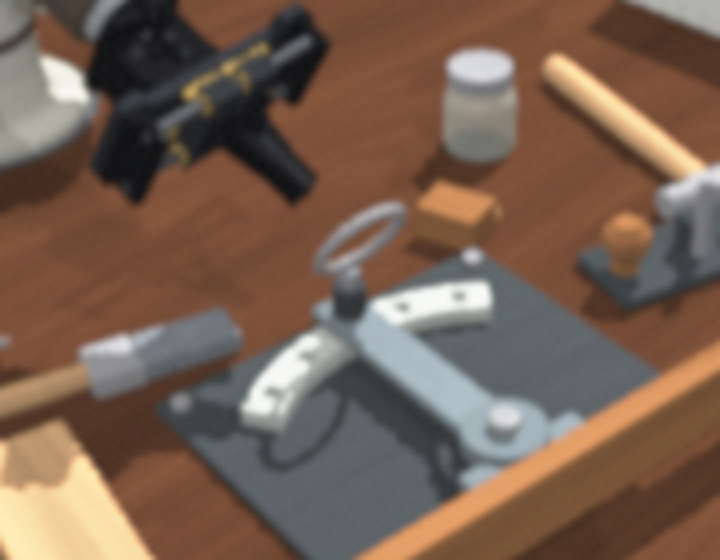

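```bash
python3 -m crank '[{"linear":[0.001,0.005,0],"delta_rot":[-0.009,0,0.006],"gripper":0},{"linear":[0,0,0.02],"delta_rot":[0,0,0],"gripper":0},{"linear":[0,0,0.02],"delta_rot":[0,0,0],"gripper":0},{"linear":[0,0,0.018],"delta_rot":[0,0,0],"gripper":0},{"linear":[0,0,0.017],"delta_rot":[0,0,0],"gripper":0},{"linear":[0,0,0],"delta_rot":[0,0,0],"gripper":0}]' | head -2
python3 - <<'E'
from ik import *
st(); plan([.5503,.0142,.0975],Rt(10,30))
t=capture("top");s=capture("scene")
P=r.sense()["tcp_pos"];print("tip proj t2",(proj(t,P)-[250,100])*4,"s",(proj(s,P)-[220,130])*4)
crop(t,250,100,180,150,4,"pics/t3.png")
crop(s,220,130,180,140,4,"pics/s3.png")
E
```

```text
time_s: 9.52
tcp_pos: [0.5496, 0.0164, 0.0961]
t 9.53 J [ -26.5   21.8  -43.5 -128.8  -41.9   67.7] P [0.5496 0.0164 0.0961] z [ 0.851  0.158 -0.502] y [-0.181  0.984  0.003] F [ 0.6 -0.2 -0.5] M [-0.33  1.86  0.04] g 0.004
lin [-0.0014 -0.0023 -0.0004] 0.0027
rot [ 0.0075 -0.002   0.001 ] 0.008
tip proj t2 [[336.96498445 360.90238853]] s [[383.05243106 261.69372915]]
```

View pics/t3.png

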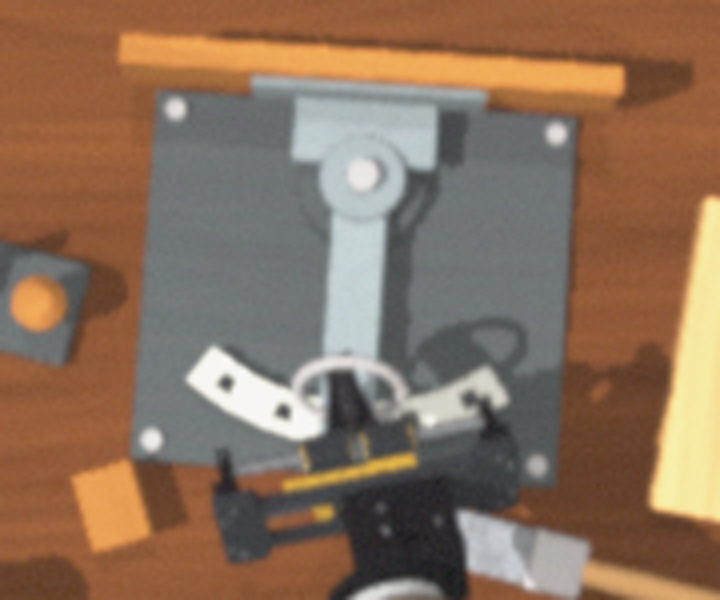

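View pics/s3.png

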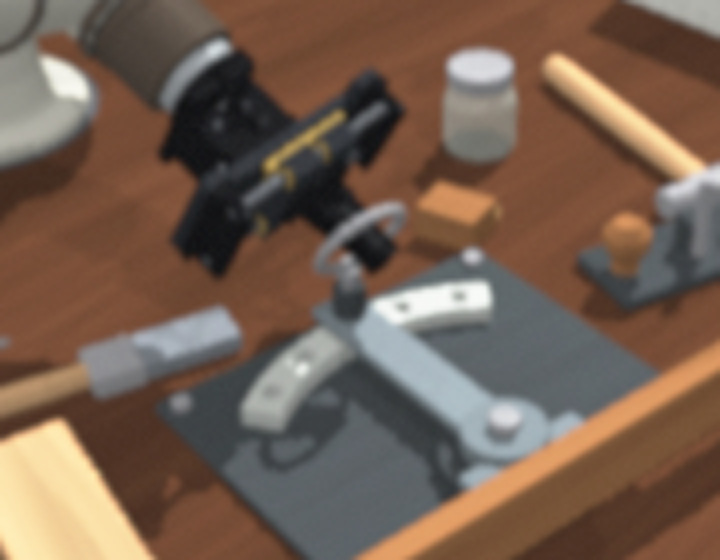

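The fingertip is through the ring: in the scene crop its tip is at about (383,262), past the ring, with the bar at (360,215) above it. Forces are near zero. Next is a vertical lift (tool -x and -z).

```bash
python3 -m crank '[{"linear":[-0.006,0,-0.0035],"delta_rot":[0,0,0],"gripper":0},{"linear":[-0.006,0,-0.0035],"delta_rot":[0,0,0],"gripper":0},{"linear":[-0.003,0,-0.0017],"delta_rot":[0,0,0],"gripper":0},{"linear":[0,0,0],"delta_rot":[0,0,0],"gripper":0}]' | grep -v rot
python3 -m crank '[{"linear":[-0.0026,0,-0.0015],"delta_rot":[0,0,0],"gripper":0},{"linear":[0,0,0],"delta_rot":[0,0,0],"gripper":0}]' | grep -v rot
python3 -m crank '[{"linear":[-0.0026,0,-0.0015],"delta_rot":[0,0,0],"gripper":0},{"linear":[0,0,0],"delta_rot":[0,0,0],"gripper":0}]' | grep -v rot
```

```text
time_s: 10.12
tcp_pos: [0.5489, 0.0155, 0.1146]
wrist_force: [0.5, -0.5, 0.1]
gripper_width: 0.001
time_s: 10.38
tcp_pos: [0.5489, 0.0154, 0.1168]
wrist_force: [0.0, 0.4, 0.7]
gripper_width: 0.009
time_s: 10.62
tcp_pos: [0.548, 0.0151, 0.1185]
wrist_force: [-0.2, -0.9, -3.7]
gripper_width: 0.005
```

```bash
python3 -m crank '[{"linear":[-0.0026,0,-0.0015],"delta_rot":[0,0,0],"gripper":0},{"linear":[-0.0026,0,-0.0015],"delta_rot":[0,0,0],"gripper":0},{"linear":[0,0,0],"delta_rot":[0,0,0],"gripper":0}]' | grep -v rot
python3 -m crank '[{"linear":[-0.0026,0,-0.0015],"delta_rot":[0,0,0],"gripper":0},{"linear":[-0.0026,0,-0.0015],"delta_rot":[0,0,0],"gripper":0},{"linear":[0,0,0],"delta_rot":[0,0,0],"gripper":0}]' | grep -v rot
python3 -m crank '[{"linear":[-0.0026,0,-0.0015],"delta_rot":[0,0,0],"gripper":0},{"linear":[-0.0026,0,-0.0015],"delta_rot":[0,0,0],"gripper":0},{"linear":[0,0,0],"delta_rot":[0,0,0],"gripper":0}]' | grep -v rot
python3 - <<'E'
from ik import *
st()
crop(capture("scene"),260,150,120,100,6,"pics/s4.png")
E
```

```text
time_s: 11.0
tcp_pos: [0.548, 0.0155, 0.1249]
wrist_force: [-0.6, -0.7, -7.9]
gripper_width: 0.005
time_s: 11.38
tcp_pos: [0.5482, 0.0156, 0.1314]
wrist_force: [-2.4, -0.2, -9.1]
gripper_width: 0.005
time_s: 11.75
tcp_pos: [0.5483, 0.0156, 0.1375]
wrist_force: [-3.3, 0.0, -10.5]
gripper_width: 0.003
t 11.75 J [ -22.4   13.4  -39.  -120.   -32.6   52.2] P [0.5483 0.0156 0.1375] z [ 0.85   0.155 -0.503] y [-0.179  0.984  0.002] F [ -3.3   0.  -10.5] M [-0.91  4.87  0.26] g 0.003
```

View pics/s4.png

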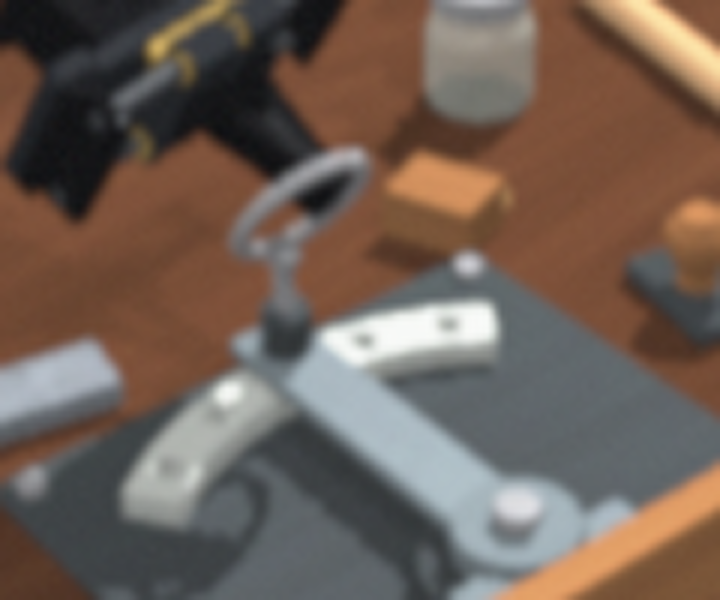

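The pin is up about 19–20 mm with 10.5 N on the wrist, which matches the given spring figures. I'll swing towards -y in small rows, checking partway.

```bash
python3 -m crank '[{"linear":[0.0005,-0.004,-0.0007],"delta_rot":[0,0,0],"gripper":0},{"linear":[0.0005,-0.006,-0.0009],"delta_rot":[0,0,0],"gripper":0},{"linear":[0.0004,-0.006,-0.0008],"delta_rot":[0,0,0],"gripper":0},{"linear":[0.0004,-0.006,-0.0008],"delta_rot":[0,0,0],"gripper":0}]' | grep -v rot
python3 - <<'E'
from ik import *
st()
crop(capture("top"),270,100,120,100,6,"pics/t5.png")
crop(capture("scene"),260,150,120,100,6,"pics/s5.png")
E
```

```text
time_s: 12.3
tcp_pos: [0.5471, -0.0064, 0.136]
wrist_force: [-8.7, 2.0, -9.8]
gripper_width: 0.005
t 12.3 J [ -24.4   13.5  -37.7 -115.5  -33.1   48.8] P [ 0.5471 -0.0064  0.136 ] z [ 0.849  0.157 -0.505] y [-0.18   0.984  0.003] F [-8.7  2.  -9.8] M [-0.64  5.5   0.87] g 0.005
```

View pics/t5.png

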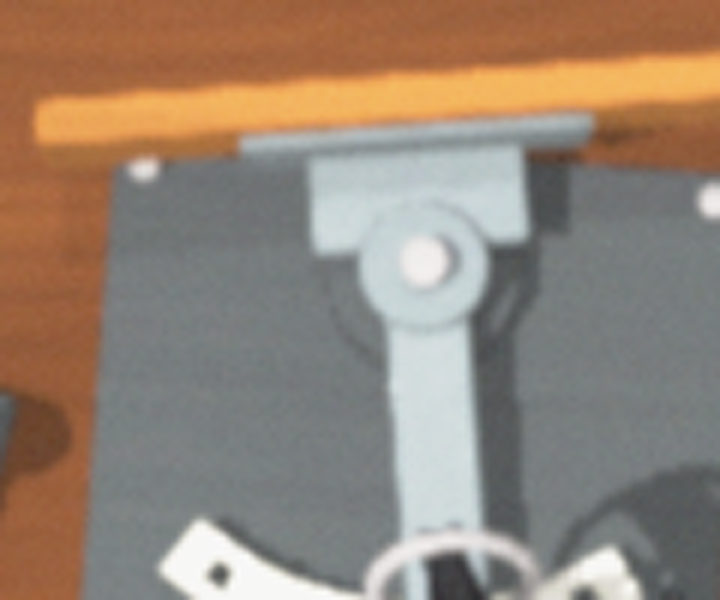

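View pics/s5.png

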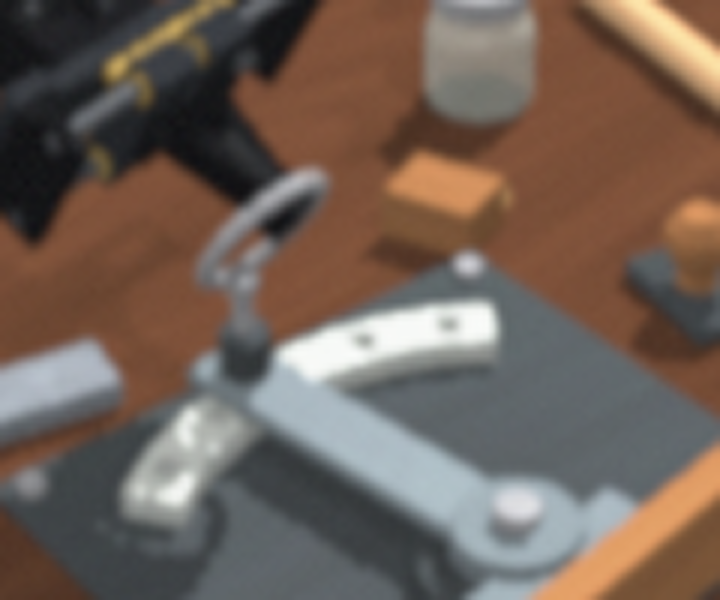

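```bash
cat > ang.py <<'E'
from h import *
def fence(c,img=None):
    im=c["img"] if img is None else img
    hsv=cv2.cvtColor(im,cv2.COLOR_BGR2HSV)
    m=((hsv[...,0]>10)&(hsv[...,0]<20)&(hsv[...,1]>140)&(hsv[...,2]>185)).astype(np.uint8)
    w=np.zeros_like(m); w[85:150,265:425]=1; m=m*w
    n,l,stt,ce=cv2.connectedComponentsWithStats(m); i=1+np.argmax(stt[1:,4])
    ys,xs=np.nonzero(l==i); pts=np.array([onz(c,(x,y),.082)[:2] for x,y in zip(xs,ys)])
    vx,vy,_,_=cv2.fitLine(pts.astype(np.float32),cv2.DIST_L2,0,.001,.001).ravel()
    if vy<0: vx,vy=-vx,-vy
    return np.degrees(np.arctan2(-vx,vy)),stt[i]   # ccw angle of fence from +y
if __name__=="__main__":
    c=capture("top"); a0,s0=fence(c,cv2.imread("pics/top0.png")); a,s=fence(c); print("start",a0,s0,"now",a,s,"turned ccw",a-a0)
E
python3 ang.py
```

```text
start -5.073858 [280 108 126  16 962] now 3.254453 [ 275  107  127   18 1033] turned ccw 8.328311
```

```bash
python3 -m crank '[{"linear":[-0.0005,-0.004,-0.0006],"delta_rot":[0,0,0],"gripper":0},{"linear":[-0.0003,-0.004,-0.0004],"delta_rot":[0,0,0],"gripper":0},{"linear":[-0.0003,-0.004,-0.0004],"delta_rot":[0,0,0],"gripper":0},{"linear":[0,0,0],"delta_rot":[0,0,0],"gripper":0}]' | grep -v rot
python3 ang.py
```

```text
time_s: 12.95
tcp_pos: [0.5475, -0.0188, 0.1365]
wrist_force: [-11.5, -0.8, -9.8]
gripper_width: 0.007
start -5.073858 [280 108 126  16 962] now 7.8739834 [ 274  103  125   27 1034] turned ccw 12.947842
```

```bash
python3 -m crank '[{"linear":[0,-0.003,-0.0002],"delta_rot":[0,0,0],"gripper":0},{"linear":[0,-0.002,0],"delta_rot":[0,0,0],"gripper":0},{"linear":[0,0,0],"delta_rot":[0,0,0],"gripper":0}]' | grep -v rot
python3 ang.py
python3 - <<'E'
from h import *
c=capture("scene"); crop(c,240,150,120,100,6,"pics/s6.png"); crop(capture("top"),270,100,120,100,6,"pics/t6.png")
E
```

```text
time_s: 13.38
tcp_pos: [0.548, -0.0236, 0.1365]
wrist_force: [-11.6, -1.1, -9.7]
gripper_width: 0.003
start -5.073858 [280 108 126  16 962] now 9.792405 [ 273  101  125   31 1036] turned ccw 14.866262
```

View pics/s6.png

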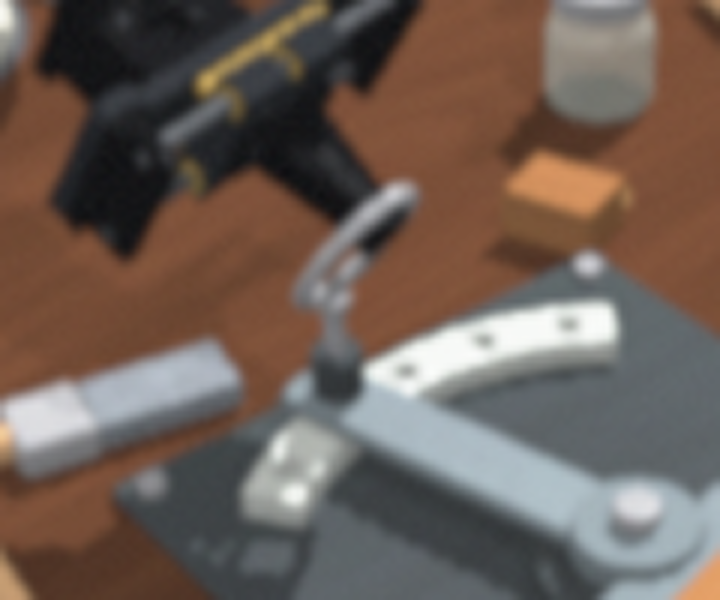

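View pics/t6.png

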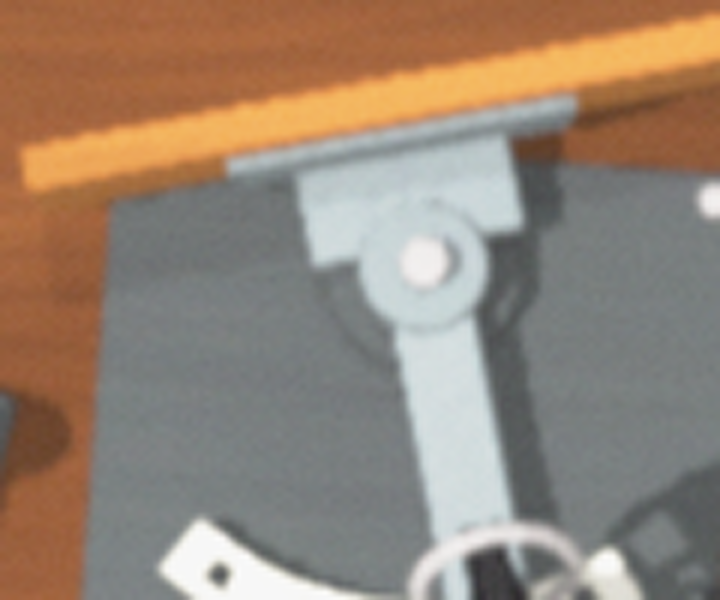

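The arm has turned 14.9°. The scene crop shows three holes at (407,370), (485,340) and (569,325) uncovered on one side and one at (290,470) on the other, so the pin is over the first hole on the board side. I'll lower the finger straight down.

```bash
python3 -m crank '[{"linear":[0.0026,0,0.0015],"delta_rot":[0,0,0],"gripper":0},{"linear":[0.0035,0,0.002],"delta_rot":[0,0,0],"gripper":0},{"linear":[0.0035,0,0.002],"delta_rot":[0,0,0],"gripper":0},{"linear":[0,0,0],"delta_rot":[0,0,0],"gripper":0}]' | grep -v rot; python3 ang.py
python3 -m crank '[{"linear":[0.0035,0,0.002],"delta_rot":[0,0,0],"gripper":0},{"linear":[0.0035,0,0.002],"delta_rot":[0,0,0],"gripper":0},{"linear":[0.0035,0,0.002],"delta_rot":[0,0,0],"gripper":0},{"linear":[0.0035,0,0.002],"delta_rot":[0,0,0],"gripper":0},{"linear":[0.0035,0,0.002],"delta_rot":[0,0,0],"gripper":0},{"linear":[0,0,0],"delta_rot":[0,0,0],"gripper":0}]' | grep -v rot; python3 ang.py
python3 - <<'E'
from h import *
st()
c=capture("scene"); crop(c,240,150,120,100,6,"pics/s7.png")
E
```

```text
time_s: 14.02
tcp_pos: [0.5481, -0.0237, 0.1255]
wrist_force: [-12.4, -0.3, -7.7]
gripper_width: 0.005
start -5.073858 [280 108 126  16 962] now 9.770733 [ 273  101  125   31 1032] turned ccw 14.844591
time_s: 14.82
tcp_pos: [0.5529, -0.0244, 0.1094]
wrist_force: [0.2, 0.2, 0.5]
gripper_width: 0.009
start -5.073858 [280 108 126  16 962] now 9.618972 [ 273  101  125   31 1007] turned ccw 14.692829
t 14.88 J [ -28.9   19.2  -39.  -119.2  -38.9   57.8] P [ 0.5526 -0.0243  0.1093] z [ 0.852  0.155 -0.499] y [-0.178  0.984  0.002] F [-0.5 -0.3  0.6] M [-0.38  1.8  -0.02] g 0.005
```

View pics/s7.png

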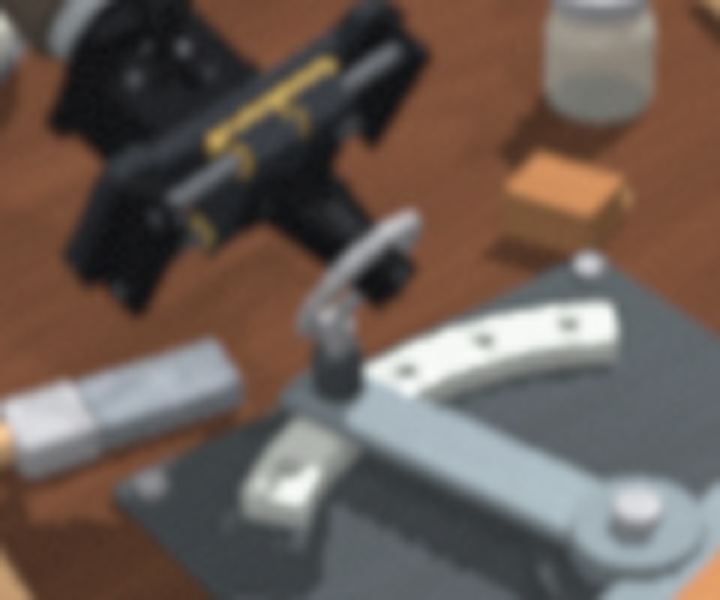

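The ring has come down and the wrist force is about zero. I'll centre the finger in the ring (12 mm lower) and then back straight out.

```bash
python3 -m crank '[{"linear":[0.005,0,0.003],"delta_rot":[0,0,0],"gripper":0},{"linear":[0.005,0,0.003],"delta_rot":[0,0,0],"gripper":0},{"linear":[0,0,0],"delta_rot":[0,0,0],"gripper":0},{"linear":[0,0,-0.015],"delta_rot":[0,0,0],"gripper":0},{"linear":[0,0,-0.02],"delta_rot":[0,0,0],"gripper":0},{"linear":[0,0,-0.02],"delta_rot":[0,0,0],"gripper":0},{"linear":[0,0,-0.02],"delta_rot":[0,0,0],"gripper":0},{"linear":[0,0,0],"delta_rot":[0,0,0],"gripper":0}]' | grep -v rot
python3 ang.py
python3 - <<'E'
from h import *
st()
cv2.imwrite("pics/top8.png",capture("top")["img"])
crop(capture("scene"),220,140,140,110,5.5,"pics/s8.png"); crop(capture("top"),270,100,140,120,5,"pics/t8.png")
E
```

```text
time_s: 15.92
tcp_pos: [0.4875, -0.0354, 0.1352]
wrist_force: [0.2, 0.6, -0.0]
gripper_width: 0.005
start -5.073858 [280 108 126  16 962] now 9.58248 [ 273  101  125   31 1017] turned ccw 14.656338
t 15.97 J [ -32.6   10.5  -42.6 -109.3  -38.6   49. ] P [ 0.488  -0.0354  0.1348] z [ 0.852  0.154 -0.501] y [-0.178  0.984  0.001] F [ 0.  -0.2 -0.1] M [-0.32  1.77 -0.  ] g 0.005
```

View pics/s8.png

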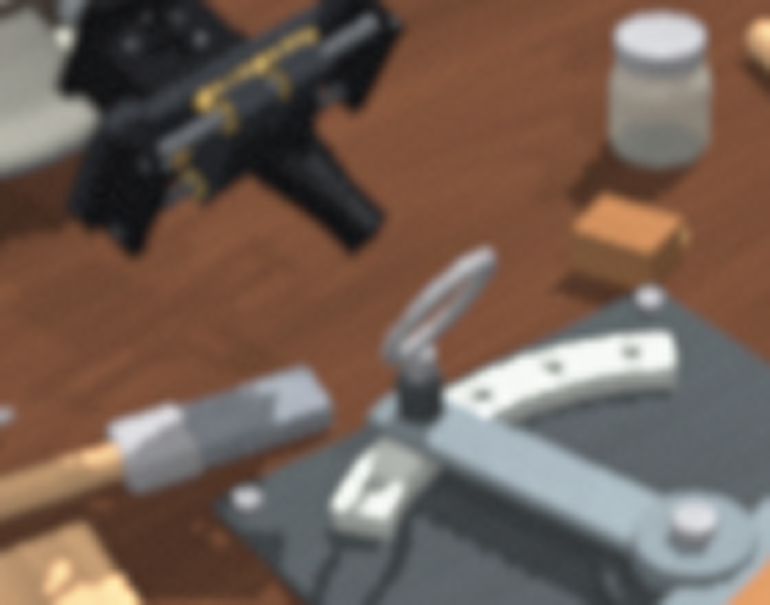

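View pics/t8.png

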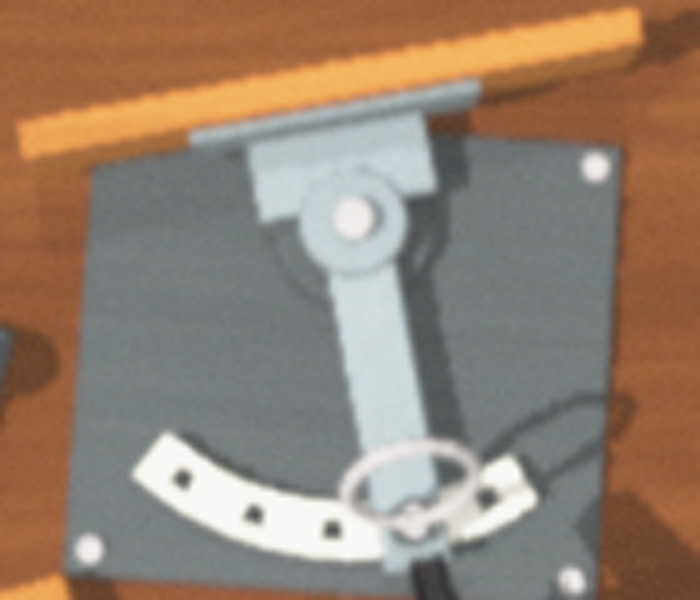

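Run:
```python
from h import *
t=capture("top"); s=capture("scene")
T=lambda x,y:((x+.5)/5-.5+270,(y+.5)/5-.5+100)
S=lambda x,y:((x+.5)/5.5-.5+220,(y+.5)/5.5-.5+140)
print(two(t,T(411,484),s,S(440,305)))
# predicted ring points for lifts 0 and 12mm at -14.8deg
piv=np.array([.682,-.0013]); a=np.radians(175.4+14.8); u=np.r_[np.cos(a),np.sin(a),0]; v=np.array([-u[1],u[0],0]); up=np.array([0,0,1.])
for l in(0,.012):
    C=np.r_[piv+.153*u[:2],.109+l]; w=np.cos(np.pi/6)*up-np.sin(np.pi/6)*u
    P=[C]+[C+.034*(np.cos(k)*w+np.sin(k)*v) for k in np.linspace(0,2*np.pi,40)]
    q=(proj(s,P)-[220,140])*5.5; print("scene lift",l,"centre",q[0].round(),"x",q[1:,0].min().round(),q[1:,0].max().round(),"y",q[1:,1].min().round(),q[1:,1].max().round())
    q=(proj(t,P)-[270,100])*5; print("top  ",q[0].round(),"y",q[1:,1].min().round(),q[1:,1].max().round())
```

```text
(array([ 0.53111019, -0.02804817,  0.11168851]), np.float64(0.0016606842086696644))
scene lift 0 centre [436. 308.] x 387.0 485.0 y 258.0 357.0
top   [408. 481.] y 442.0 518.0
scene lift 0.012 centre [435. 288.] x 385.0 484.0 y 238.0 338.0
top   [409. 479.] y 440.0 517.0
```

The ring centre triangulates to z = 0.112, the same as at the start (0.112). The scene ellipse matches the "home" prediction and not the 12 mm one. Last check before handing in: has anything else moved?

```bash
python3 - <<'E'
from h import *
a=cv2.imread("pics/top0.png"); b=capture("top")["img"]
cv2.imwrite("pics/top9.png",b); st()
E
python3 -m crank '[{"linear":[-0.005,0,-0.01],"delta_rot":[0,0,0],"gripper":0},{"linear":[0,0,0],"delta_rot":[0,0,0],"gripper":0},{"linear":[0,0,0],"delta_rot":[0,0,0],"gripper":0}]' | grep -v rot
```

```text
t 16.27 J [ -32.6   10.6  -42.6 -109.2  -38.6   48.9] P [ 0.4879 -0.0354  0.1336] z [ 0.85   0.156 -0.503] y [-0.178  0.984  0.003] F [0.5 0.4 0.6] M [-0.35  1.86  0.02] g 0.006
time_s: 16.65
tcp_pos: [0.4817, -0.0364, 0.1433]
wrist_force: [0.3, -0.3, -0.7]
gripper_width: 0.001
```

View pics/top9.png

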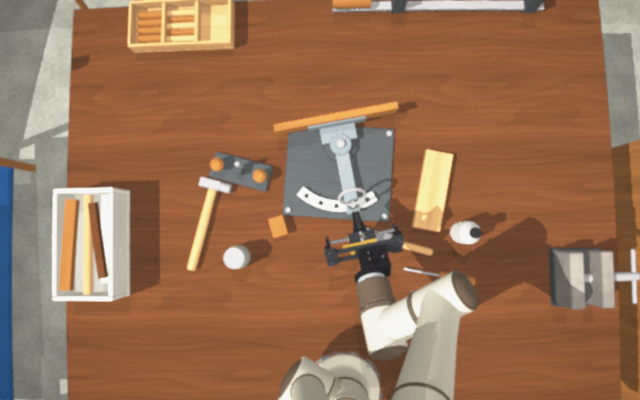

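The top view shows the board (433,190), router plane, hammer, jar, offcut and glue where they started. The brush and screwdriver are partly hidden under the arm, but their visible ends haven't moved. The fence stands turned one hole. Handing in.

```bash
python3 ang.py; python3 -c "
from station import workorder; print(workorder.finish_job())"
```

```text
start -5.073858 [280 108 126  16 962] now 9.576278 [ 273  101  125   31 1018] turned ccw 14.650135
the job is handed in; nothing more can be done
None
```

The mitre fence is now locked one hole over, towards the board blank (the -15° hole), with the pin fully home. I handed the job in at about 17 s of the 43 s allowed; it reports no verdict.

I put the closed fingertips through the ring without pinching it and lifted the pin about 19–20 mm, at roughly 10 N. I then swung the arm to the hole, lowered the ring until the pin sprang home, and backed straight out.

- **Arm angle:** the camera showed 14.65° turned, against a nominal 15°. That gap is within the accuracy of the measurement and any play of the pin in its hole.
- **Pin seating:** the ring centre measured 0.112 m high, the same as at the start. Resting on the arc, it would be about 12 mm higher.
- **Contact:** the wrist force was about zero after backing out. The highest reading while moving the arm was about 16 N in total, including an unexpected 12 N sideways pull while swinging.
- **Other objects:** the last top view showed nothing else moved. The brush and screwdriver were partly hidden under the arm, so I could only check their visible parts.

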